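# Index the drill jig to the next hole

## Robot

A 6-joint arm with a two-finger parallel gripper is mounted at the origin on a cart in front of the work surface, level with it; the furniture and walls round the work are solid. World frame = base frame: x ahead of the robot, y to its left, z up, the work surface at z = 0. Lengths are in m, angles in rad, forces in N, time in s.
With the tool pointing down it reaches from about 0.275 to 0.825 m from the base axis. Payload 4.9 kg.
Tool frame: the origin (TCP) lies midway between the tips of the shut fingers; the grasp point (between the pads) lies bot.hold_point_z behind it (bot.hold_point_z is the distance from the TCP to the grasp point, in m); z points along the fingers, y is the line along which they close (so a half turn about z gives the same grasp; the last joint's range is limited). The gripper opens to 85 mm and grips with 20 to 120 N. Pads are 22 mm wide; open, the fingers measure 114 mm over their backs; the gripper's body (76 mm by 85 mm) begins 54 mm behind the grasp point. The pads swing forward as they close: fully open they stand 13 mm farther back than shut.
Start: joints at [1.066, 0.326, -0.193, 1.052, 0, 1.437], TCP at [0.199, 0.513, 0.208] pointing down, gripper open.
Joint ranges: [-2.65, 2.65], [-0.97, 1.79], [-1.3, 1.35], [-1.93, 2.1], [-1.47, 1.37], [-3.14, 3.14]. Speed limits (rad/s): [2.57, 2.57, 3.14, 3.14, 3.14, 3.14].

## Interface

Orientations are given as a rotation vector (axis times angle).
In Python, from bench import bot gives the robot as it stands. Calls block until the motion is done:
- bot.move_to(position, orientation): joint-space move of the TCP to a pose.
- bot.move_l(position, rot=None, feed=0.15): straight line of the TCP; rot=None keeps the orientation; feed is the mean speed in m/s.
- bot.set_joints(angles): joint-space move.
- bot.grip(opening): opening from 0.0 (shut) to 1.0 (fully open); the grip force is fixed at half the most; returns when the fingers have stopped.
- bot.dwell(seconds).
- bot.inverse_kinematics(position, orientation): joint angles nearest the present ones, or None.
- bot.get_obs(): the state.
- bot.grab_frame(name): name is "scene" or "top" or "wrist"; returns the picture (480x640x3 uint8, red, green, blue); there is no depth.
- bot.camera_model(name): a dict with "mtx" (3x3 intrinsics, pixels), "R" (3x3) and "t" (3): a world point X has camera coordinates R X + t; the wrist camera has in their place "tool_from_camera" (4x4, takes a point from camera to tool coordinates, whose origin is the TCP and whose axes are the flange's). Camera axes: x right, y down, z forward; pixel columns grow to the right and rows downward; lengths in m; the calibration is good to about 2 mm. A picture is of the moment at which its call begins: read the wrist's pose just before it. camera_model takes no time and is no camera call.
A pose or a line that the arm cannot do raises bot.PlanningError and nothing moves.
- bot.close_job(): hands the job in; it is judged then, once.
The state is a dict: "clock": time; "q": joint angles; "dq": joint speeds; "effort": joint torques, N m; "tool_pos": TCP position; "tcp_rot": TCP orientation; "contact_force": force on the tool from outside, world axes, zero at the start; "moment": the same for the moment, N m; "grip_width": opening from 0.0 (shut) to 1.0 (fully open); "grasp_force": force on a finger pad.
Only numpy, scipy, OpenCV 4.12 (cv2) and the standard library are available. Lean on these libraries where they do the work, as an engineer would, in place of code of your own. Each camera call takes 0.05 s, during which the arm holds its last target. There are 200 camera calls.

## Task

The flange on the round indexing drill jig has just had a hole drilled under the brass drill bush; bring the next punch mark under the bush. With a fingertip press the red indexing plunger in the fork of the swinging arm fully down, and while it is in push the arm clockwise (seen from above) out of its hole, on to the very next hole of the dividing plate; let the plunger spring fully home there and draw clear. Nothing is to be picked up, and the punch, wrench, bolt and nut lying about stay where they are.

Things in the scene. Friction and masses are not known exactly. Their poses are not given: they have to be found in the camera images.
- plunger_top (a point): centre of the top of the red round plunger cap, 36 mm across, in the fork of the swinging arm, 130 mm from the table's axis, 84 mm above the bench when out. Presses straight down. A steel ring round it (49 mm across) has its rim 72 mm above the bench, 1 mm below the fully pressed cap. The point moves with cap and arm
- fork (a point): point between the tops of the fork's two upright cheeks, straight above the plunger cap, 106 mm above the bench; moves with the arm. Cheeks: 12 mm thick, 44 mm long along the arm, 66 mm apart inside, each 33 mm from the cap's centre, one on either side across the swing. Shut fingers go down between them onto the cap and push either cheek to swing the arm; open inwards and outwards
- table_axis (a point): point on the upright axis of table, flange and arm, at the top face of the fixed round dividing plate, 42 mm above the bench. Plate 316 mm across, with a round slot and eight holes 45 degrees apart, 130 mm from the axis; its bolted lugs reach out to 180 mm. Table and flange reach 102 mm, their clamps 85 mm high above the bench; the fixed centre column ends 113 mm above the bench
- next_hole (a point): centre of the next hole of the fixed dividing plate, clockwise from the hole that now holds the plunger, on the plate's top face, 42 mm above the bench, 130 mm from the axis: the plunger's axis must come to stand over it
- drill_bush (a point): top centre of the fixed brass drill bush on the short arm from the centre column, 54 mm from the axis, opposite the swinging arm at the start, 97 mm above the bench
- index_table (a joint): angle of table, flange and arm, rad: 0 in the hole where it starts, growing clockwise seen from above; 0.785 in the next hole. It turns stiffly, about 1 N at the plunger, and stays where it is left
- plunger (a joint): how far the plunger is pressed in, m: 0 when out (home in a hole), 0.011 at its stop; spring about 3.5 N at first, 7.5 N fully in. From 0.0075 on its collar is below the dividing plate and the table turns; less, and it locks the table in its hole. Let go between holes it rides under the plate at about 0.006 and snaps out by itself when it comes to a hole
- pin_punch: steel pin punch lying on the bench, 130 x 11 x 11 mm, origin at the centre of its underside, long axis x: leave alone
- wrench_2: chrome combination wrench lying on the bench, 169 x 27 x 8 mm, origin at the centre of its underside, long axis x: leave alone
- bolt_1: steel hex bolt lying on the bench, 90 x 26 x 23 mm, origin at the centre of its underside, long axis x: leave alone
- hex_nut: steel hex nut lying on the bench, 34 x 39 x 16 mm, origin at the centre of its underside: leave alone

How it is judged:
By the outcome, as a careful person would: the job done as asked, in the order asked, and still so for the second after the job is handed in, with the robot touching nothing.
It also fails if it takes over 48 s, if anything falls off the work surface, if the arm or the gripper's body presses on something with over 40 N, if the wrist force passes 120 N, or if a joint passes its speed limit or range.

## Working session

There is one attempt and no reset: what is moved stays moved. The work goes in short steps, each a Python script; the robot and the scene stay as the last script left them, time stands still between calls to the robot, and variables do not carry over. Pictures are saved under pics/ and viewed, at most 10 in all, crops included, and the job is handed in when it is done.

```bash
mkdir -p pics; ls; python3 - <<'E'
from bench import bot
import cv2
for n in ("scene","top"):
    cv2.imwrite(f"pics/{n}0.png",bot.grab_frame(n)[:,:,::-1]); c=bot.camera_model(n); print(n,c["mtx"].round(1).tolist(),c["R"].round(3).tolist(),c["t"].round(3).tolist())
o=bot.get_obs(); print(o["clock"],o["tcp_rot"],bot.hold_point_z,o["contact_force"])
E
```

```text
pics
scene [[620.3, 0.0, 328.5], [0.0, 620.3, 230.1], [0.0, 0.0, 1.0]] [[-0.893, -0.45, -0.012], [-0.175, 0.373, -0.911], [0.414, -0.812, -0.411]] [0.461, 0.148, 1.238]
top [[482.8, 0.0, 316.2], [0.0, 482.8, 237.9], [0.0, 0.0, 1.0]] [[-0.016, -1.0, -0.021], [-0.992, 0.018, -0.127], [0.127, 0.018, -0.992]] [0.036, 0.511, 1.086]
0.1 [-5.78983683e-01 -3.08728765e+00  2.27348870e-03] 0.0187 [-0.37769351 -0.2660543   0.1883853 ]
```

View pics/top0.png

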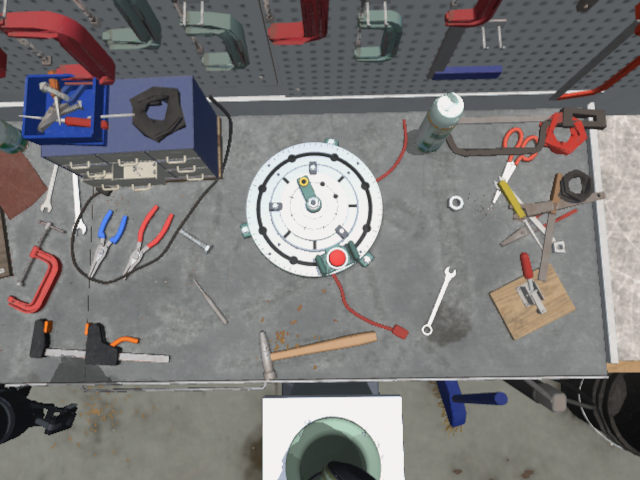

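View pics/scene0.png

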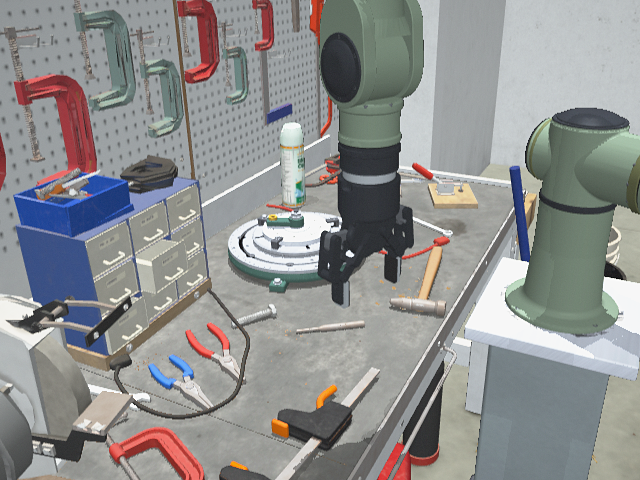

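The top view shows the dividing plate centred near (314,207), its black holes on a ring, and the red cap at (338,258). The next hole clockwise is near (291,262). The scene view shows the gripper well clear of the jig, with bolt and punch to the jig's left and the nut and wrench to its right. Next I'll measure the points.

```bash
cat > h.py <<'E'
import numpy as np, cv2
from bench import bot
from scipy.spatial.transform import Rotation as Rn
def ray(n,px,z):
    c=bot.camera_model(n); R,t=np.array(c["R"]),np.array(c["t"])
    d=R.T@np.linalg.solve(np.array(c["mtx"]),[px[0],px[1],1.]); o=-R.T@t
    return o+d*(z-o[2])/d[2]
def red(im,box):
    x0,y0,x1,y1=box; a=im[y0:y1,x0:x1].astype(int)
    m=((a[...,0]>130)&(a[...,1]<90)&(a[...,2]<90)).astype(np.uint8)
    n,_,s,c=cv2.connectedComponentsWithStats(m); i=1+np.argmax(s[1:,4]); return c[i]+[x0,y0],s[i]
def holes(im,box):
    x0,y0,x1,y1=box; m=(im[y0:y1,x0:x1].max(2)<45).astype(np.uint8)
    m=cv2.morphologyEx(m,cv2.MORPH_OPEN,np.ones((3,3),np.uint8))
    n,_,s,c=cv2.connectedComponentsWithStats(m); return [(c[i]+[x0,y0],s[i,4]) for i in range(1,n)]
E
python3 - <<'E'
from h import *
im=cv2.imread("pics/top0.png")[:,:,::-1]
c,s=red(im,(310,235,365,280)); print("cap",c,s,ray("top",c,.084))
P=[]
for p,a in holes(im,(240,135,390,285)):
    w=ray("top",p,.042); print(p.round(1),a,w.round(4)); P.append(w)
a=im[135:285,240:390]
# plate centre from white plate outline
cv2.imwrite("pics/c0.png",cv2.resize(im[135:285,240:390,::-1],(600,600),interpolation=cv2.INTER_CUBIC))
print("col",ray("top",(314,204),.113))
E
```

```text
cap [337.13114754 259.77868852] [ 19  16  16  15 122] [ 0.45534105 -0.0187841   0.084     ]
col [0.57519189 0.02948149 0.113     ]
```

View pics/c0.png

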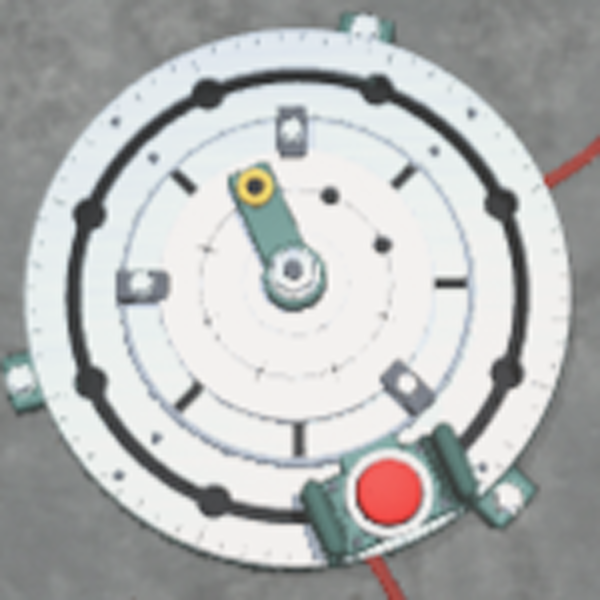

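The crop shows seven free holes at crop px (208,93), (377,88), (501,203), (508,374), (213,500), (91,381) and (89,213). The cap is at (390,491), the column at (293,275) and the bush at (255,186). The next hole clockwise is (213,500). I'll cast rays and check radii.

```bash
python3 - <<'E'
from h import *
H=np.array([(208,93),(377,88),(501,203),(508,374),(213,500),(91,381),(89,213)])
f=lambda p:(np.array(p)+.5)/4-.5+[240,135]
W=np.array([ray("top",f(p),.042)[:2] for p in H])
A=np.c_[2*W,np.ones(7)]; s=np.linalg.lstsq(A,(W**2).sum(1),rcond=None)[0]; ax=s[:2]
print("axis",ax,"R",np.sqrt(s[2]+ax@ax)); d=W-ax; ang=np.degrees(np.arctan2(d[:,1],d[:,0])); print(np.hypot(*d.T).round(4),ang.round(1))
ph=ang[0]+0; ph=np.mean((ang-ang[0]+22.5)%45-22.5)+ang[0]; print("phase",ph%45)
cap=ray("top",f((390,491)),.084)[:2]; e=cap-ax; print("cap",cap,np.hypot(*e),np.degrees(np.arctan2(e[1],e[0])))
print("bush",ray("top",f((255,186)),.097)[:2]-ax)
a=np.radians(np.array([0,45])+ph)
# candidate tool yaws: y tangential or radial, over the swing
a0=np.degrees(np.arctan2(e[1],e[0]))
for off in (0,90,180,270):
    r=[]
    for sw in (0,45):
        th=np.radians(a0-sw); p=np.r_[ax+.13*np.array([np.cos(th),np.sin(th)]),.09]
        X=np.array([np.cos(th+np.radians(off)),np.sin(th+np.radians(off)),0]); Z=np.array([0,0,-1.]); M=np.c_[X,np.cross(Z,X),Z]
        q=bot.inverse_kinematics(p,Rn.from_matrix(M).as_rotvec()); r.append(None if q is None else np.round(q,2))
    print(off,r)
E
```

```text
axis [0.58092162 0.03139965] R 0.13011182171837749
[0.1301 0.1302 0.1295 0.1307 0.13   0.1298 0.1305] [  22.9  -22.   -67.2 -112.7  157.4  112.6   67.8]
phase 22.68749569335968
cap [ 0.46063633 -0.01888419] 0.13037259604747012 -157.31321153262604
bush [0.04958105 0.02122086]
0 [array([-0.2 ,  0.29, -0.59,  0.7 ,  0.  , -0.6 ]), array([ 0.02,  0.3 , -0.57,  0.7 ,  0.  ,  0.4 ])]
90 [array([-0.2 ,  0.29, -0.59,  0.7 ,  0.  , -2.17]), array([ 0.02,  0.3 , -0.57,  0.7 ,  0.  , -1.17])]
180 [array([-0.2 ,  0.29, -0.59,  0.7 ,  0.  ,  2.54]), array([ 0.02,  0.3 , -0.57,  0.7 , -0.  , -2.74])]
270 [array([-0.2 ,  0.29, -0.59,  0.7 ,  0.  ,  0.97]), array([ 0.02,  0.3 , -0.57,  0.7 ,  0.  ,  1.98])]
```

Everything agrees: ring radius 130.1 mm, and the cap is at 130.4 mm, exactly in phase with the holes. The bush is opposite. I'll move above the cap with the fingers shut and look.

```bash
cat >> h.py <<'E'
AX=np.array([.58092,.03140]); A0=np.radians(-157.31)
def pose(sw,dt,z,off=0.,r=.13):
    """sw: arm angle clockwise (rad); dt: tool offset clockwise (m) from cap centre"""
    th=A0-sw; u=np.array([np.cos(th),np.sin(th)]); t=np.array([u[1],-u[0]])
    X=np.array([np.cos(th+off),np.sin(th+off),0]); Z=np.array([0,0,-1.])
    return np.r_[AX+r*u+dt*t,z],Rn.from_matrix(np.c_[X,np.cross(Z,X),Z]).as_rotvec()
def st():
    o=bot.get_obs(); return round(o["clock"],2),np.round(o["tool_pos"],4),np.round(o["contact_force"],2)
E
python3 - <<'E'
from h import *
bot.grip(0.)
bot.move_to(*pose(0,.012,.17)); print(st())
im=bot.grab_frame("scene"); w=bot.grab_frame("wrist"); print(st())
o=np.zeros((480,800,3),np.uint8); o[:,:400]=cv2.resize(im[100:340,200:400],(400,480)); o[:,400:]=cv2.resize(w,(400,300))[0:300].repeat(1,0) if 0 else np.pad(cv2.resize(w,(400,300)),((0,180),(0,0),(0,0)))
cv2.imwrite("pics/h1.png",o[:,:,::-1])
E
```

```text
(2.96, array([ 0.4565, -0.0072,  0.1701]), array([ 0.79, -0.53, -0.5 ]))
(3.06, array([ 0.4564, -0.007 ,  0.17  ]), array([-0.66,  0.03, -0.11]))
```

View pics/h1.png

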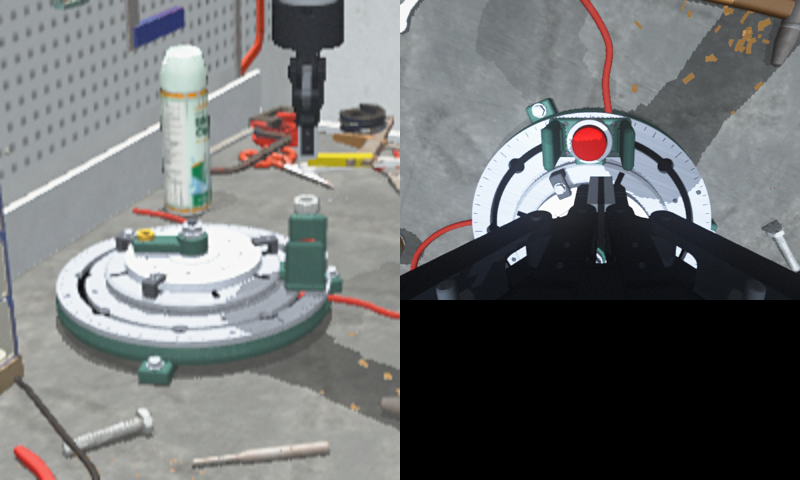

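The shut fingers are slim at the tip, but the knuckles spread along the closing line. I'll therefore turn the closing line radial so only the 22 mm width lies between the cheeks. The wrist view will check the cap before I press.

```bash
cat >> h.py <<'E'
OFF=np.radians(270)
def wcap(z):
    o=bot.get_obs(); im=bot.grab_frame("wrist"); c=bot.camera_model("wrist")
    a=im.astype(int); m=((a[...,0]>110)&(a[...,1]<80)&(a[...,2]<80)).astype(np.uint8)
    n,_,s,cc=cv2.connectedComponentsWithStats(m)
    T=np.array(c["tool_from_camera"]); Rw=Rn.from_rotvec(o["tcp_rot"]).as_matrix(); out=[]
    for i in range(1,n):
        if s[i,4]<150 or max(s[i,2:4])>1.8*min(s[i,2:4]) : continue
        d=Rw@T[:3,:3]@np.linalg.solve(np.array(c["mtx"]),[*cc[i],1.]); p=Rw@T[:3,3]+o["tool_pos"]
        w=(p+d*(z-p[2])/d[2])[:2]; e=w-AX; out.append((s[i].tolist(),w.round(4),np.hypot(*e).round(4),np.degrees(np.arctan2(e[1],e[0])).round(1)))
    return im,out
E
python3 - <<'E'
from h import *
bot.move_to(*pose(0,.010,.15,OFF)); bot.dwell(.2)
im,out=wcap(.084); print(out,st()); cv2.imwrite("pics/w2.png",im[:,:,::-1])
E
```

```text
[([295, 226, 59, 56, 2579], array([ 0.4635, -0.0172]), np.float64(0.1271), np.float64(-157.5)), ([44, 285, 45, 40, 1094], array([ 0.3269, -0.1113]), np.float64(0.2913), np.float64(-150.7))] (4.71, array([ 0.4572, -0.0095,  0.15  ]), array([ 0.21,  0.44, -0.75]))
```

View pics/w2.png

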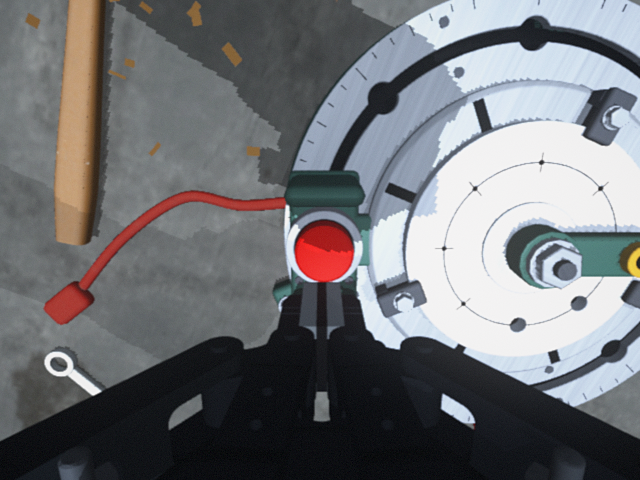

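The wrist view shows the cap at (325,252), within 3 mm of the top-camera estimate, and the space between the cheeks is clear. I'll go down and press.

```bash
python3 - <<'E'
from h import *
bot.move_l(pose(0,.010,.088,OFF,.129)[0],feed=.1); print(st())
for z in (.083,.080,.077,.075,.0738):
    bot.move_l(pose(0,.010,z,OFF,.129)[0],feed=.03); bot.dwell(.1); s=st(); print(z,s)
    if s[2][2]>20: break
E
```

```text
(5.47, array([ 0.4584, -0.0092,  0.0883]), array([ 0.85, -0.35,  1.41]))
0.083 (5.89, array([ 0.4582, -0.0092,  0.0832]), array([ 1.68, -0.47,  0.44]))
0.08 (6.24, array([ 0.458 , -0.0091,  0.08  ]), array([0.33, 0.41, 0.  ]))
0.077 (6.59, array([ 0.458 , -0.0091,  0.077 ]), array([-0.27,  0.7 ,  0.16]))
0.075 (6.94, array([ 0.458 , -0.0091,  0.075 ]), array([-0.7 ,  0.14,  0.18]))
0.0738 (7.29, array([ 0.458 , -0.0092,  0.0738]), array([ 0.79, -0.32,  0.47]))
```

No spring force is showing, so I'll look.

```bash
python3 - <<'E'
from h import *
print(bot.get_obs()["grip_width"])
im,out=wcap(.075); print(out,st()); s=bot.grab_frame("scene")
o=np.hstack([cv2.resize(im,(480,360)),cv2.resize(s[140:320,240:400],(320,360))]); cv2.imwrite("pics/w3.png",o[:,:,::-1])
E
```

```text
0.0002150538820955089
[] (7.34, array([ 0.4581, -0.0091,  0.0738]), array([-0.09,  0.3 , -0.27]))
```

View pics/w3.png

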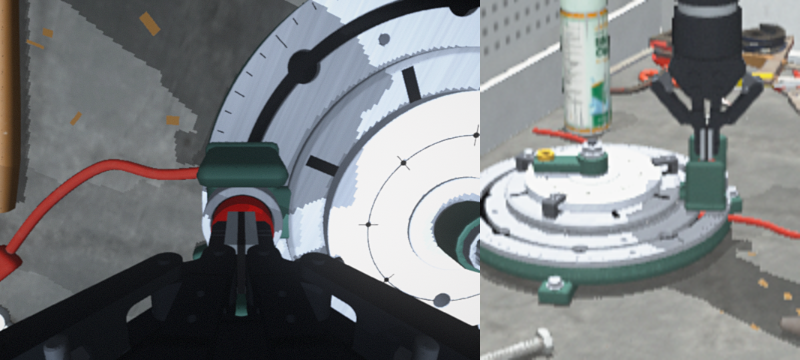

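```bash
python3 - <<'E'
from h import *
o=bot.get_obs(); c=bot.camera_model("wrist"); T=np.array(c["tool_from_camera"]); K=np.array(c["mtx"]); Rw=Rn.from_rotvec(o["tcp_rot"]).as_matrix()
print(T.round(3).tolist())
def pt(x): # tool coords
    v=T[:3,:3].T@(np.array(x)-T[:3,3]); v=K@v; return (v[:2]/v[2]*.75).round(0)
for x in [(0,0,0),(.011,0,0),(-.011,0,0),(0,.0145,0),(0,0,-.02)]: print("tool",x,pt(x))
for z in (.084,.073):
  for dt in (0,.018,-.018,.033):
    p=pose(0,dt,z,OFF,.129)[0]; print(z,dt,pt(Rw.T@(p-o["tool_pos"])))
im=bot.grab_frame("wrist"); cv2.imwrite("pics/w4.png",cv2.resize(im[220:360,240:420],(720,560),interpolation=cv2.INTER_CUBIC)[:,:,::-1])
E
```

```text
[[-0.0, -0.963, -0.269, 0.068], [1.0, -0.0, 0.0, 0.001], [-0.0, -0.269, 0.963, -0.167], [0.0, 0.0, 0.0, 1.0]]
tool (0, 0, 0) [239. 210.]
tool (0.011, 0, 0) [239. 192.]
tool (-0.011, 0, 0) [239. 227.]
tool (0, 0.0145, 0) [263. 210.]
tool (0, 0, -0.02) [239. 224.]
0.084 0 [239. 233.]
0.084 0.018 [239. 203.]
0.084 -0.018 [239. 261.]
0.084 0.033 [239. 177.]
0.073 0 [239. 225.]
0.073 0.018 [239. 196.]
0.073 -0.018 [239. 251.]
0.073 0.033 [239. 172.]
```

View pics/w4.png

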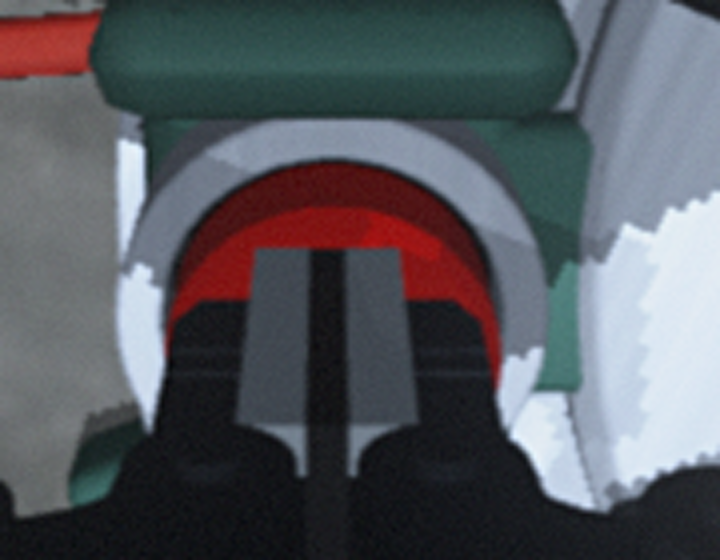

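The cap's bright top still stands at the pixel predicted for 84 mm, so it is not pressed. With no force either, the real fingertips must sit higher than the TCP reading. I'll feel my way down under force control.

```bash
python3 - <<'E'
from h import *
z=.0738
while z>.045:
    z-=.0015; bot.move_l(pose(0,.010,z,OFF,.129)[0],feed=.03)
    f=np.mean([bot.get_obs()["contact_force"][2] for _ in range(3)]); s=st(); print(round(z,4),s,round(f,2))
    if s[2][2]>2.5: break
E
```

```text
0.0723 (7.69, array([ 0.4579, -0.0091,  0.0722]), array([-0.84, -0.78,  0.45])) 0.45
0.0708 (7.94, array([ 0.4579, -0.0091,  0.0707]), array([ 0.47,  0.2 , -0.12])) -0.12
0.0693 (8.19, array([ 0.4579, -0.0091,  0.0692]), array([-0.45,  0.25,  0.02])) 0.02
0.0678 (8.44, array([ 0.4579, -0.0091,  0.0677]), array([-0.15, -0.94, -0.58])) -0.58
0.0663 (8.69, array([ 0.4579, -0.0091,  0.0662]), array([-0.31,  0.09,  0.15])) 0.15
0.0648 (8.94, array([ 0.458 , -0.0091,  0.0647]), array([ 0.27, -0.15,  0.6 ])) 0.6
0.0633 (9.19, array([ 0.4579, -0.0091,  0.0632]), array([-1.06, -0.54,  1.07])) 1.07
0.0618 (9.44, array([ 0.4579, -0.0091,  0.0617]), array([ 0.12, -0.24, -0.49])) -0.49
0.0603 (9.69, array([ 0.4583, -0.0092,  0.0605]), array([ 0.5 , -0.29,  3.07])) 3.07
```

```bash
python3 - <<'E'
from h import *
for z in (.059,.0575,.056):
    bot.move_l(pose(0,.010,z,OFF,.129)[0],feed=.03); bot.dwell(.1); s=st(); print(z,s,bot.get_obs()["moment"].round(2))
    if s[2][2]>15: break
im=bot.grab_frame("wrist"); s=bot.grab_frame("scene")
o=np.hstack([cv2.resize(im[200:380,240:420],(400,400),interpolation=cv2.INTER_CUBIC),cv2.resize(s[170:270,310:410],(400,400),interpolation=cv2.INTER_CUBIC)]); cv2.imwrite("pics/w5.png",o[:,:,::-1])
E
```

```text
0.059 (10.04, array([ 0.4583, -0.0092,  0.0591]), array([-0.15, -0.34,  3.31])) [0.04 0.03 0.07]
0.0575 (10.39, array([ 0.4582, -0.0092,  0.0576]), array([-0.06, -0.54,  3.75])) [ 0.03 -0.05 -0.  ]
0.056 (10.74, array([ 0.4582, -0.0091,  0.0561]), array([0.56, 0.21, 4.1 ])) [ 0.04 -0.1  -0.07]
```

View pics/w5.png

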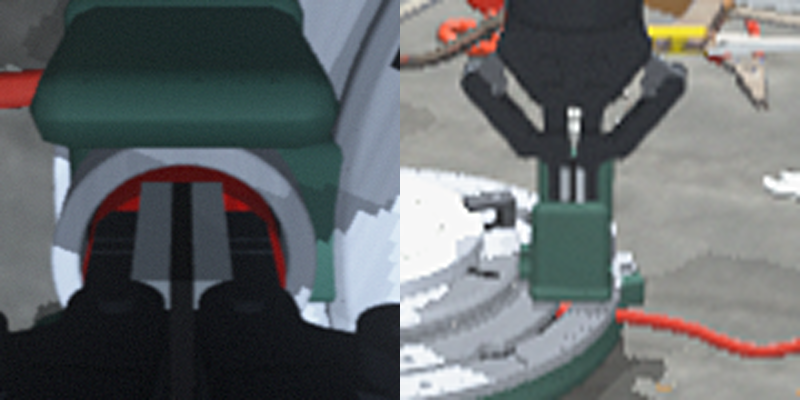

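The wrist crop shows the fingertips on the cap inside the ring, with the cheeks clear. The force slope matches the plunger spring: contact at TCP z≈0.061, so the tips are about 23 mm above the TCP. I'll continue to the stop.

```bash
python3 - <<'E'
from h import *
z=.056
while z>.044:
    z-=.001; bot.move_l(pose(0,.010,z,OFF,.129)[0],feed=.03); bot.dwell(.05); s=st(); print(round(z,4),s)
    if s[2][2]>10: break
E
```

```text
0.055 (11.14, array([ 0.4582, -0.0092,  0.0551]), array([0.7 , 0.34, 4.49]))
0.054 (11.44, array([ 0.4582, -0.0092,  0.0541]), array([0.24, 0.07, 5.08]))
0.053 (11.74, array([ 0.4582, -0.0091,  0.0531]), array([0.49, 0.05, 6.61]))
0.052 (12.04, array([ 0.4582, -0.0092,  0.0522]), array([-0.84, -0.09,  6.43]))
0.051 (12.34, array([ 0.4582, -0.0091,  0.0512]), array([-0.12,  0.85,  6.88]))
0.05 (12.64, array([ 0.4583, -0.0091,  0.0502]), array([0.26, 0.57, 8.23]))
0.049 (12.94, array([ 0.4583, -0.0093,  0.0496]), array([-0.52,  0.55,  9.61]))
0.048 (13.24, array([ 0.4587, -0.0097,  0.0495]), array([-3.73, -1.74, 19.24]))
```

It reached the stop at TCP z≈0.0497. Holding it in, I'll now swing clockwise along the arc.

```bash
python3 - <<'E'
from h import *
bot.move_l(pose(0,.010,.0493,OFF,.129)[0],feed=.03); print(st())
for d in range(4,41,4):
    p,r=pose(np.radians(d),.010,.0493,OFF,.129); bot.move_l(p,r,feed=.05); s=st(); print(d,s, (s[1]-p).round(4)[:2])
    if abs(s[2][:2]).max()>12 or not 3<s[2][2]<25: break
s=bot.grab_frame("top"); cv2.imwrite("pics/t6.png",cv2.resize(s[135:285,240:390],(600,600),interpolation=cv2.INTER_CUBIC)[:,:,::-1])
E
```

```text
(13.49, array([ 0.4584, -0.0096,  0.0498]), array([ 0.82, -0.72,  7.42]))
4 (13.82, array([ 4.557e-01, -2.000e-04,  4.960e-02]), array([-1.1 ,  0.95,  7.46])) [0.0002 0.0003]
8 (14.16, array([0.4537, 0.0087, 0.0496]), array([0.06, 0.53, 7.44])) [0.0001 0.0003]
12 (14.49, array([0.4525, 0.0176, 0.0496]), array([0.15, 1.18, 8.42])) [0.0002 0.0003]
16 (14.82, array([0.4517, 0.0266, 0.0496]), array([-0.28,  1.43,  7.  ])) [0.0001 0.0003]
20 (15.16, array([0.4517, 0.0356, 0.0496]), array([-0.27,  0.59,  7.43])) [0.0001 0.0003]
24 (15.49, array([0.4523, 0.0447, 0.0496]), array([0.56, 1.41, 7.68])) [0.0001 0.0004]
28 (15.82, array([0.4535, 0.0536, 0.0496]), array([-0.69,  0.26,  7.09])) [0.0001 0.0003]
32 (16.16, array([0.4553, 0.0625, 0.0496]), array([-0.13,  0.11,  7.56])) [0.0001 0.0004]
36 (16.49, array([0.4577, 0.0712, 0.0496]), array([-1.17, -0.09,  8.24])) [0.     0.0004]
40 (16.82, array([0.4607, 0.0798, 0.0496]), array([-0.53,  2.13,  8.35])) [-0.      0.0005]
```

The vertical force held at about 7.5 N throughout, so the cap travelled with the fingers. Next I'll ease up while staying between the cheeks, then push the leading cheek until the plunger snaps home and locks.

```bash
python3 - <<'E'
from h import *
d0=np.radians(40)
bot.move_l(pose(d0,.010,.068,OFF,.129)[0],feed=.05); bot.dwell(.1); print(st())
p0=pose(d0,.010,.068,OFF,.129)
dt=.010
def meas():
    F=[]
    for _ in range(4): bot.dwell(.03); F.append(bot.get_obs()["contact_force"])
    return np.mean(F,0)
im,out=wcap(.078); print(out); cv2.imwrite("pics/w7.png",im[:,:,::-1])
th=None
for k in range(1,16):
    d=40+k*.0+0; dt=.010+.0025*k
    if dt>.040: break
    bot.move_l(pose(d0,dt,.068,OFF,.129)[0],feed=.04); f=meas(); a=A0-d0; t=np.array([np.sin(a),-np.cos(a)]); ft=f[:2]@t
    print(round(dt,4),st()[0],"tangential",ft.round(2),f.round(2))
    if ft<-4: break
E
```

```text
(17.5, array([0.4603, 0.0793, 0.0676]), array([-0.81,  0.17, -0.91]))
[]
0.0125 17.93 tangential 0.24 [0.1  0.22 0.22]
0.015 18.32 tangential -0.32 [-0.17 -0.28  0.18]
0.0175 18.7 tangential 0.14 [ 0.19  0.09 -0.25]
0.02 19.08 tangential 0.43 [ 0.04  0.43 -0.03]
0.0225 19.47 tangential -1.79 [-0.03 -1.87 -0.37]
0.025 19.85 tangential -4.86 [ 0.94 -5.38 -1.21]
```

View pics/w7.png

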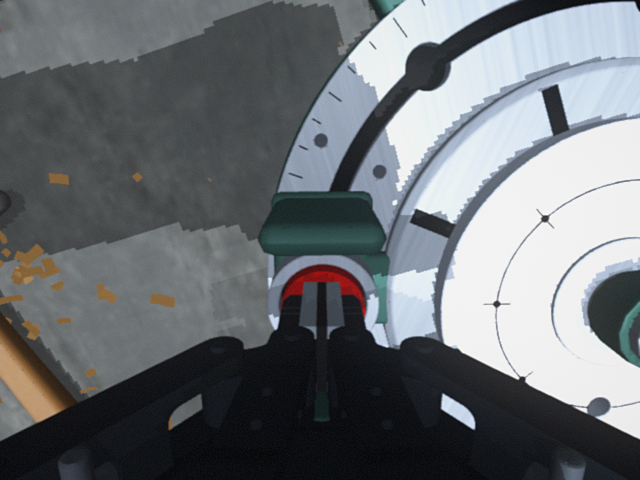

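The arm came along to about 40°, with the cheek ahead of the fingers. Cheek contact came at 22 mm offset as expected, and the plunger is still riding under the plate. I'll keep pushing along the arc until it locks.

```bash
python3 - <<'E'
from h import *
def meas():
    F=[]
    for _ in range(3): bot.dwell(.03); F.append(bot.get_obs()["contact_force"])
    return np.mean(F,0)
for d in np.arange(41.5,49,.6):
    p,r=pose(np.radians(d),.022,.068,OFF,.129); bot.move_l(p,r,feed=.03); f=meas(); a=A0-np.radians(d); t=np.array([np.sin(a),-np.cos(a)]); s=st()
    print(round(d,2),s[0],"ft",(f[:2]@t).round(2),"lag mm",(1e3*(s[1]-p)[:2]@t).round(2),f.round(1))
    if f[:2]@t<-12: break
E
```

```text
41.5 20.2 ft -4.33 lag mm -0.34 [-1.7 -4.   0.5]
42.1 20.55 ft -3.94 lag mm 0.12 [-1.2 -3.7  0.4]
42.7 20.9 ft -3.26 lag mm 0.13 [-1.7 -2.8  0.8]
43.3 21.25 ft -2.97 lag mm 0.14 [-2.4 -2.3  0. ]
43.9 21.6 ft -2.43 lag mm 0.2 [-2.3 -1.7  0.5]
44.5 21.95 ft -0.02 lag mm 0.78 [ 0.2 -0.1  0. ]
45.1 22.3 ft -0.02 lag mm 0.13 [-0. -0. -0.]
45.7 22.65 ft -0.48 lag mm 0.03 [-0.6 -0.3  0. ]
46.3 23.0 ft -4.86 lag mm -0.92 [-2.9 -4.   3.2]
46.9 23.35 ft -8.46 lag mm -2.09 [-4.8 -7.1  5.6]
47.5 23.7 ft -12.09 lag mm -3.49 [ -6.7 -10.2   7.5]
```

At 44° the force fell away (the plunger snapped in), then rose against a lock at 46–47°. I'll back off from the cheek, draw clear and verify.

```bash
python3 - <<'E'
from h import *
p,r=pose(np.radians(45),.010,.068,OFF,.129); bot.move_l(p,r,feed=.05); print(st())
bot.move_l(np.r_[p[:2],.19],feed=.12); print(st())
bot.move_to(*pose(np.radians(45),.010,.19,OFF,.129))
im,out=wcap(.084); print(out)
bot.set_joints([1.066,.326,-.193,1.052,0,1.437]); bot.dwell(.2); print(st())
t=bot.grab_frame("top"); s=bot.grab_frame("scene")
cv2.imwrite("pics/t8full.png",t[:,:,::-1])
o=np.hstack([cv2.resize(t[135:285,240:390],(500,500),interpolation=cv2.INTER_CUBIC),cv2.resize(s[190:310,220:292],(300,500),interpolation=cv2.INTER_CUBIC)]); cv2.imwrite("pics/t8.png",o[:,:,::-1])
a=t[235:290,270:330].astype(int); m=(a[...,0]>110)&(a[...,1]<110)&(a[...,2]<110)&(a[...,0]>a[...,1]+50); y,x=np.nonzero(m); px=(x.mean()+270,y.mean()+235); print(px,m.sum())
for z in (.084,.078): e=ray("top",px,z)[:2]-AX; print(z,np.hypot(*e),np.degrees(A0-np.arctan2(e[1],e[0]))%360)
E
```

```text
(24.2, array([0.4658, 0.09  , 0.0681]), array([ 0.38, -0.06,  0.56]))
(25.37, array([0.4648, 0.0896, 0.1893]), array([-1.39,  0.04, -0.04]))
[([297, 209, 51, 49, 1958], array([0.4639, 0.0829]), np.float64(0.1278), np.float64(156.3)), ([604, 338, 36, 20, 286], array([ 0.6404, -0.0879]), np.float64(0.1333), np.float64(-63.5))]
(27.68, array([0.1999, 0.5121, 0.2078]), array([ 0.02, -0.07,  0.88]))
(np.float64(293.125), np.float64(258.74074074074076)) 216
0.084 0.1301942574802593 43.64840148218934
0.078 0.12986095102666909 43.895572805682434
```

View pics/t8.png

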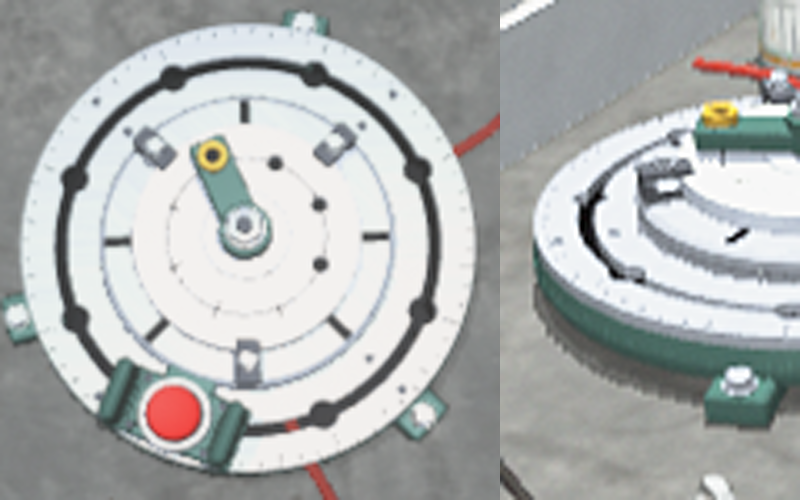

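The top view shows the plunger with its cap at about (291.5,258.5), in the hole clockwise of its start, and the third punch mark has moved round to the bush. My mask caught some of the red cord, so I'll redo it with the largest blob, check that the loose items haven't moved, and hand in.

```bash
python3 - <<'E'
from h import *
t=cv2.imread("pics/t8full.png")[:,:,::-1]; t0=cv2.imread("pics/top0.png")[:,:,::-1]
a=t[235:290,270:318].astype(int); m=((a[...,0]>110)&(a[...,0]>a[...,1]+60)).astype(np.uint8)
n,_,s,c=cv2.connectedComponentsWithStats(m); i=1+np.argmax(s[1:,4]); px=c[i]+[270,235]
e=ray("top",px,.084)[:2]-AX; sw=np.degrees(A0-np.arctan2(e[1],e[0]))%360; print(px,s[i],np.hypot(*e),sw)
d=cv2.absdiff(t,t0).max(2)
for k,(x0,y0,x1,y1) in dict(bolt=(175,225,218,255),punch=(188,275,232,327),wrench=(415,262,460,340),nut=(445,192,468,214)).items(): print(k,(d[y0:y1,x0:x1]>50).sum())
if abs(sw-45)<1.2: print(bot.close_job(), st()[0])
E
```

```text
[291.55238095 258.44761905] [ 14  16  16  16 210] 0.13081671637340736 45.1747252233684
bolt 0
punch 0
wrench 0
nut 0
the job is handed in; nothing more can be done
the job is handed in; nothing more can be done
```

The job is handed in: the plunger is in the very next hole clockwise, with the arm measured at 45.2° of swing and locked against a 12 N push; its cap size in the wrist view fits fully home, the gripper is clear, and the punch, wrench, bolt and nut did not move.

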